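Open the cutter cupboard past its safety catch

ROBOT

A 7-joint arm with a two-finger parallel gripper is mounted at the origin on the work surface. World frame = base frame: x ahead of the robot, y to its left, z up, the work surface at z = 0. Lengths are in m, angles in rad, forces in N, time in s.
With the tool pointing down it reaches from about 0.425 to 0.95 m from the base axis. Payload 16.7 kg.
Tool frame: the origin (TCP) lies on the centre line of the jaws, within the pads' length; the fingertips stand arm.finger_overhang ahead of it and the grasp point (between the pads) lies 5 mm behind it (arm.finger_overhang is the distance from the TCP to the fingertips, in m); z points along the fingers, y is the line along which they close (so a half turn about z gives the same grasp; the last joint's range is limited). The gripper opens to 94 mm and grips with 3 to 60 N. Pads are 16 mm wide; open, the fingers measure 119 mm over their backs; the gripper's body (75 mm by 177 mm) begins 78 mm behind the grasp point.
Start: joints at [1.091, 0.426, 0.074, 1.606, -0.034, 1.111, -0.067], TCP at [0.219, -0.639, 0.219] pointing down, gripper open.
Joint ranges: [-2.85, 2.85], [-0.5, 2.14], [-1.23, 1.37], [0.21, 2.46], [-1.02, 4.16], [0.16, 2.05], [-2.73, 2.73]. Speed limits (rad/s): [1.89, 1.89, 2.39, 2.39, 3.01, 3.01, 3.01].

INTERFACE

Orientations are given as a rotation vector (axis times angle).
In Python, from rig import monitor, viewer, ticket, arm gives the robot as it stands.
- The arm moves only by the shell command python3 -m jog 'ROWS'. ROWS is JSON, a list that holds one entry, the list of rows, each a list of 7 numbers: the opening, from 0 (shut) to 1 (fully open), then the shift along the tool's x, y, z in units of 50 mm (1.0 is 50 mm), then the turn, a rotation vector about the tool's x, y, z in units of 6 degrees (1.0 is 6 degrees). A call has 1 to 12 rows; each row is the pose to reach, as a shift and turn from the pose commanded when the call began, along the tool's axes at that moment; what a row does not reach only later rows make up. A row lasts 1/10 s, in which the tool goes at most 50 mm and 8.59 degrees, less where a joint would pass 70% of its speed; a pose out of reach is approached as far as the arm can. A call with a gripper value outside its range is refused whole. The fingers move at their own pace and stop on an object; the grip force is fixed at half the most. Time passes only in rows, so rows that repeat a pose let the fingers close. It gives the time, the measured TCP pose, the force, the opening and the grip force at its end, in the units of the state.
- monitor.read_state(): the state, without advancing time (a new reading comes with each control period).
- viewer.grab_frame(name): name is "side" or "top" or "wrist"; returns the picture (420x560x3 uint8, red, green, blue); there is no depth.
- viewer.calibration(name): a dict with "intrinsics" (3x3 intrinsics, pixels), "rvec" (rotation vector, rad) and "tvec" (3), from world to camera coordinates, as OpenCV has them; the wrist camera has in their place "hand_eye" (4x4, takes a point from camera to tool coordinates, whose origin is the TCP and whose axes are the flange's). Camera axes: x right, y down, z forward; pixel columns grow to the right and rows downward; lengths in m; the calibration is good to about 2 mm. A picture is of the moment at which its call begins: read the wrist's pose just before it. calibration takes no time and is no camera call.
- ticket.finish_job(): hands the job in; it is judged then, once.
The state is a dict: "clock": time; "qpos": joint angles; "qvel": joint speeds; "effort": joint torques, N m; "tcp_pos": TCP position; "tool_rot": TCP orientation; "ft_force": force on the tool from outside, world axes, zero at the start; "moment": the same for the moment, N m; "opening": finger opening in m; "grip_force": force on a finger pad.
Only numpy, scipy, OpenCV 4.12 (cv2) and the standard library are available. Lean on these libraries where they do the work, as an engineer would, in place of code of your own. Each camera call takes 0.05 s, during which the arm holds its last target. There are 200 camera calls.

TASK

Open up the grey cutter cupboard on the packing bench: draw its door out until the safety catch stops it, then reach a fingertip down through the gap at the top of the door and gently press the sprung orange hook down, easing the door past it, and swing the door wide open, about square to the cupboard. Go by feel: do not force or crack the plastic catch, and leave the other things on and around the cupboard where they stand.

Things in the scene. Friction and masses are not known exactly. Their poses are not given: they have to be found in the camera images.
- cupboard: Grey steel bench cupboard, 200 deep (x) x 230 wide (y) x 270 mm high, screwed down at the robot's left, facing roughly to its right. Origin: centre of its footprint, on the bench. x runs from front to back (front plane at x = -100 mm), y along the front, z up. Panels 15 mm thick.
- hinge (a point): Point on the door's upright hinge axis, at the foot of the door: at (-100, 115) mm in the cupboard's frame. The door leaf runs from here 230 mm to its free edge, along the cupboard's -y when shut, and swings out towards the cupboard's -x. Leaf 14 mm thick, inner face through the axis, top edge 265 mm above the bench.
- door (a joint): Door angle, rad: 0 shut, grows as it opens, 1.57 square to the front, stop at 1.75. Starts up to 0.05 ajar. The safety catch stops it at about 0.25; the gap from the cupboard's front edge to the inner face is then about 46 mm at the hook. The hook, held down, is clear of the keep past 0.38. The hinge is a little stiff (0.12 N m): the door stays where it is left.
- handle_grip (a point): Grip point on the door's handle, an upright round steel bar, 11 mm thick and about 100 mm long, centre line 35 mm in front of the outer face, 207 mm from the hinge axis. The point lies on the centre line, 235 mm above the bench, 28 mm below the bar's top. Its frame turns with the door (y along the leaf, towards the hinge).
- catch: Safety catch on the door's inner face: a white and steel fitting, 7 mm thick, with a sprung orange plastic hook, a 14 mm wide arm reaching into the cupboard. Origin: on the inner face, 185 mm from the hinge axis, 232 mm above the bench, 33 mm below the door's top edge. x from the inner face into the cupboard, y towards the hinge, z up; turns with the door.
- ridge (a point): Where to press, nominal: top of the thumb ridge across the hook's orange arm, 14 mm wide, 27 mm in from the inner face. ITS REAL HEIGHT IS NOT MEASURED: the fitting sits in its slots up to 6 mm above or below this point, so feel for it. Pressed here it yields at about 4 N, reaches about 10 N at 5 mm and its hard stop at 6 to 7 mm (about 14 N). Set low it is free after 2 mm, set high 5.5 mm.
- barb (a point): Top of the barb at the end of the hook's arm, nominal (hook at rest, middle of the slots), 76 mm in from the inner face; the arm ends 92 mm in. The barb stands 20 mm above the arm and hooks behind the keep; the arm tips about a pivot beside the door, so the barb drops 3 mm for each mm pressed at the ridge. More than 25 N from the fingers cracks the plastic.
- keep: The keep: white plastic tongue, 40 mm wide, hanging 19 mm down under the cupboard's top, 20 to 28 mm behind its front edge. Origin: on the front plane, at (-100, -77) mm in the cupboard's frame, 236 mm above the bench, level with the tongue's lower edge. The barb hooks behind it. Pulling the door against the catch with more than 30 N breaks it.
- tape_roll: Bystander: roll of tan tape, 96 mm across, 48 mm high, lying on the cupboard's top. Origin: centre of its underside.
- reducer: Bystander: brass turned fitting, 48 mm across, 50 mm high, standing on the cupboard's top. Origin: centre of its underside.
- coupling_a: Bystander: brass turned coupling, 60 mm across, 60 mm high, standing on the bench just outside the door's swing. Origin: centre of its underside.
- coupling_b: Bystander: brass coupling like coupling_a, on the bench at the robot's right.
- coupling_c: Bystander: brass coupling like coupling_a, on the bench at the right, farther from the robot.
- marker: Bystander: white marker with a red cap, 140 mm long, lying on the bench. Origin: underside of its barrel.
- spray: Bystander: white bottle with a blue cap, 64 mm across, 170 mm high, standing on the bench beside the cupboard, on the door's handle side. Origin: centre of its underside.

How it is judged:
By the outcome, as a careful person would: the job done as asked, in the order asked, and still so for the second after the job is handed in, with the robot touching nothing.
It also fails if it takes over 69 s, if anything falls off the work surface, if the arm or the gripper's body presses on something with over 40 N, if the wrist force passes 120 N, or if a joint passes its speed limit or range.

## Working session

There is one attempt and no reset: what is moved stays moved. The work goes in short steps, Python scripts to look and compute and a shell command to move; the robot and the scene stay as the last step left them, time stands still between calls to the robot, and variables do not carry over. Pictures are saved under pics/ and viewed, at most 10 in all, crops included, and the job is handed in when it is done.

```bash
ls; mkdir -p pics; python3 - <<'E'
from rig import monitor, viewer, ticket, arm
import cv2
s=monitor.read_state(); print({k:s[k] for k in s}); print(arm.finger_overhang)
for n in("side","top"):
    f=viewer.grab_frame(n); cv2.imwrite(f"pics/{n}0.png",cv2.cvtColor(f,cv2.COLOR_RGB2BGR)); print(viewer.calibration(n))
print(viewer.calibration("wrist"))
E
```

```text
pics
{'clock': 0.0, 'qpos': array([ 1.09151471,  0.42670691,  0.07382787,  1.606613  , -0.0341037 ,
        1.11080418, -0.06709114]), 'qvel': array([-0.00108721,  0.00092654, -0.00179162, -0.00237837, -0.00118955,
        0.00045337,  0.00107253]), 'effort': array([-2.11555116e-04, -9.35820365e+01,  3.66610609e+00, -4.54182315e+01,
       -4.89371200e-02,  2.02954392e-02,  1.32236269e-04]), 'tcp_pos': array([ 0.21843745, -0.63822698,  0.21878901]), 'tool_rot': array([-3.09775861e+00, -5.15466278e-01,  4.50573973e-04]), 'ft_force': array([ 0.0057484 , -0.51322329,  0.83105801]), 'moment': array([-0.01400609,  0.05791185,  0.02979819]), 'grip_force': 0.0, 'opening': 0.09391192630150731}
0.014
{'intrinsics': array([[411.85832702,   0.        , 282.05714263],
       [  0.        , 411.85832702, 206.92281277],
       [  0.        ,   0.        ,   1.        ]]), 'rvec': array([ 0.95402232, -2.51839734,  1.03902056]), 'tvec': array([0.47759766, 0.4092128 , 1.08331896])}
{'intrinsics': array([[522.52926431,   0.        , 276.97515292],
       [  0.        , 522.52926431, 212.67475012],
       [  0.        ,   0.        ,   1.        ]]), 'rvec': array([ 2.16716423, -2.12751416,  0.17081044]), 'tvec': array([-0.0119754,  0.6322254,  1.698707 ])}
{'intrinsics': array([[348.15048899,   0.        , 276.86089444],
       [  0.        , 348.15048899, 208.46218144],
       [  0.        ,   0.        ,   1.        ]]), 'hand_eye': array([[ 1.15282176e-04, -9.59579918e-01, -2.81436259e-01,
         8.37357406e-02],
       [ 9.99999990e-01,  8.71424893e-05,  1.12501468e-04,
        -5.81292085e-04],
       [-8.34290931e-05, -2.81436269e-01,  9.59579918e-01,
        -1.65365563e-01],
       [ 0.00000000e+00,  0.00000000e+00,  0.00000000e+00,
         1.00000000e+00]])}
```

View pics/side0.png

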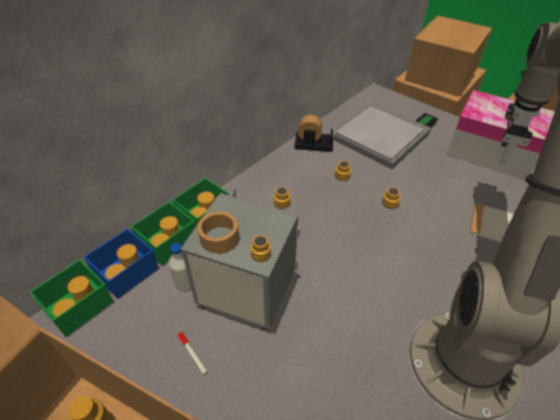

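View pics/top0.png

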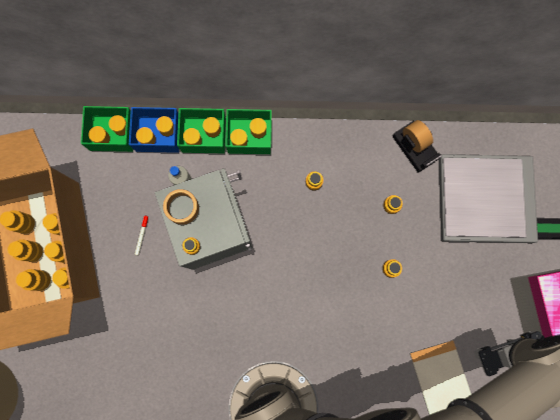

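The side picture shows the cupboard from the rear left. The top picture shows its front facing right: handle near (233,177), hinge corner near (248,247), reducer (190,245), tape roll (181,206), spray (177,175).

```bash
python3 - <<'E'
import cv2
f=cv2.imread("pics/top0.png")[160:280,140:300]
cv2.imwrite("pics/topc.png",cv2.resize(f,None,fx=5,fy=5,interpolation=cv2.INTER_CUBIC))
E
```

```text
(no output)
```

View pics/topc.png

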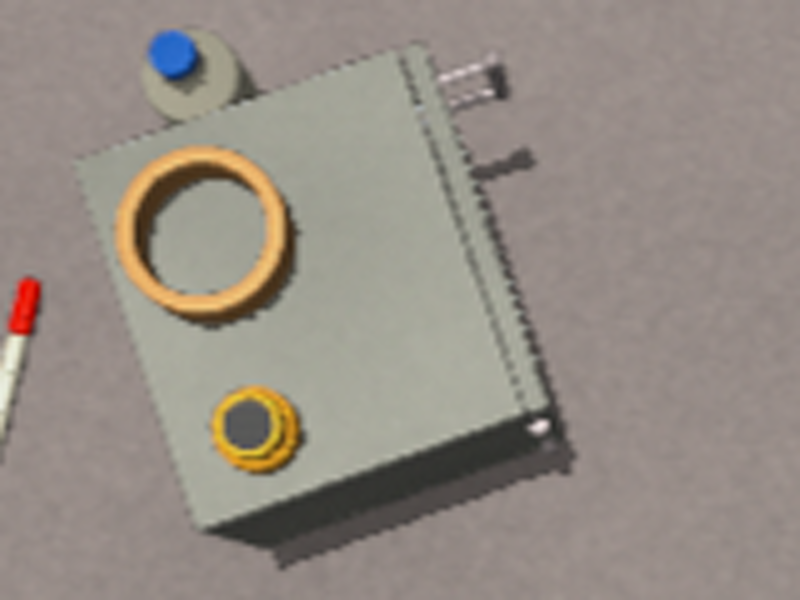

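The crop shows the top's corners at crop px (77,162), (400,57), (523,413), (200,530); the door's outer top edge from (427,42) to (550,405); the handle bar at about (493,66).

```bash
cat > h.py <<'E'
import numpy as np, cv2
from scipy.spatial.transform import Rotation as R
from scipy.optimize import least_squares
from rig import monitor, viewer
def ray(n,px,z):
    c=viewer.calibration(n); M=R.from_rotvec(c["rvec"]).as_matrix(); o=-M.T@c["tvec"]
    d=M.T@np.linalg.inv(c["intrinsics"])@[px[0],px[1],1]
    return o+d*(z-o[2])/d[2]
def proj(n,p):
    c=viewer.calibration(n)
    return cv2.projectPoints(np.array(p,float).reshape(-1,1,3),c["rvec"],c["tvec"],c["intrinsics"],None)[0][:,0]
def crop(p): return np.array(p)/5+[140-.4,160-.4]
E
python3 - <<'E'
from h import *
px=[crop(p) for p in [(77,162),(400,57),(523,413),(200,530)]]
W=np.array([ray("top",p,.27)[:2] for p in px]); print(W)
L=np.array([(100,-115),(-100,-115),(-100,115),(100,115)])/1e3
def tf(v,l): c,s=np.cos(v[2]),np.sin(v[2]); return l@np.array([[c,s],[-s,c]])+v[:2]
best=min((least_squares(lambda v:(tf(v,L)-W).ravel(),[.5,.2,a]) for a in np.linspace(-3,3,12)),key=lambda r:r.cost)
v=best.x; print(v,tf(v,L)-W)
for p,z in [((427,42),.265),((550,405),.265),((490,62),.263),((500,80),.263)]: print(p,ray("top",crop(p),z))
for th in (0,.02,.05,.25):
  H=np.array([-.1,.115]); u=np.array([-np.sin(th),-np.cos(th)]); n=np.array([-np.cos(th),np.sin(th)])
  print(th,"free outer",tf(v,(H+u*.23+n*.014)),"grip",tf(v,H+u*.207+n*.049),"ridge",tf(v,H+u*.185-n*.027))
  print(proj("top",[[*tf(v,H+u*.207+n*.049),.263],[*tf(v,(H+u*.23+n*.014)),.265]])*5-[700-2,800-2])
print("hinge",tf(v,H),"front dir",tf(v,np.array([-1,0]))-v[:2])
for nm,p,z in [("reducer",(258,430),.295),("tape",(205,232),.3)]: print(nm,ray("top",crop(p),z))
E
```

```text
[[0.65292316 0.35877941]
 [0.71948838 0.17240836]
 [0.51074239 0.09436267]
 [0.44015742 0.27729851]]
[0.58082784 0.22571224 1.9299147 ] [[ 4.23586290e-04  9.70165469e-04]
 [ 4.14816033e-03  9.98017846e-05]
 [-2.43345830e-03 -2.68776896e-03]
 [-2.13828832e-03  1.61780171e-03]]
(427, 42) [0.73004056 0.15730617 0.265     ]
(550, 405) [0.51614303 0.0791334  0.265     ]
(490, 62) [0.71915018 0.11988368 0.263     ]
(500, 80) [0.70838793 0.1136651  0.263     ]
0 free outer [0.72855683 0.15940127] grip [0.71932478 0.1185507 ] ridge [0.67201811 0.18197055]
[[492.26288536  61.75574311]
 [423.37231589  44.37954152]]
0.02 free outer [0.72986722 0.15498306] grip [0.71982006 0.11432528] ridge [0.67379116 0.17867853]
[[499.43250569  61.07767509]
 [430.92167141  42.36324824]]
0.05 free outer [0.73166649 0.14830882] grip [0.7204043  0.10797071] ridge [0.67632641 0.17367566]
[[510.20547548  60.32330568]
 [442.31199025  39.61588018]]
0.25 free outer [0.73846563 0.10280562] grip [0.71941399 0.06550903] ridge [0.68926829 0.13866118]
[[581.94722263  63.3641704 ]
 [519.59154084  29.91843841]]
hinge [0.50830893 0.0916749 ] front dir [ 0.35144898 -0.93620703]
reducer [0.49597546 0.24268533 0.295     ]
tape [0.60812442 0.27687561 0.3       ]
```

```bash
cat >> h.py <<'E'
V=[0.5808,0.2257,1.930]
def cw(x,y):  # cupboard xy (m) -> world xy
    c,s=np.cos(V[2]),np.sin(V[2]); return np.array([c*x-s*y+V[0],s*x+c*y+V[1]])
def door(th,r,o):  # point at r from hinge, o out from inner face (neg = inside)
    return cw(-.1-np.sin(th)*r-np.cos(th)*o, .115-np.cos(th)*r+np.sin(th)*o)
def leafyaw(th): return V[2]-np.pi/2-th   # world yaw of the leaf, hinge->free edge
def row(p,yaw,s=None):  # row units to reach world p, tool down, tool y at yaw
    s=s or monitor.read_state(); A=R.from_rotvec(s["tool_rot"])
    y=np.array([np.cos(yaw),np.sin(yaw),0]); z=np.array([0,0,-1.]); B=R.from_matrix(np.c_[np.cross(y,z),y,z])
    return np.round(np.r_[A.inv().apply(np.array(p)-s["tcp_pos"])/.05,(A.inv()*B).as_rotvec()/np.deg2rad(6)],2)
def st():
    s=monitor.read_state(); y=R.from_rotvec(s["tool_rot"]).apply([0,1,0])
    print("t",round(s["clock"],2),"p",s["tcp_pos"].round(4),"F",s["ft_force"].round(1),"op",round(s["opening"],4),"g",round(s["grip_force"],1),"yaw",round(np.arctan2(y[1],y[0]),3))
    return s
E
python3 - <<'E'
from h import *
print(leafyaw(0.02), row([*door(.02,.207,.049),.36],leafyaw(.02)))
E
```

```text
0.33920367320510336 [ 1.436e+01 -1.100e+01 -2.810e+00 -1.000e-02 -1.000e-02 -1.509e+01]
```

```bash
python3 -m jog '[[[0.6,0,0,-1,0,0,0],[0.6,0.7,-0.5,-2,0,0,-1.3],[0.6,1.5,-1.2,-2.8,0,0,-2.6],[0.6,2.3,-1.8,-2.8,0,0,-3.9],[0.6,3.1,-2.4,-2.8,0,0,-5.2],[0.6,3.9,-3,-2.8,0,0,-6.5],[0.6,4.7,-3.6,-2.8,0,0,-7.8],[0.6,5.5,-4.2,-2.8,0,0,-9],[0.6,6.3,-4.8,-2.8,0,0,-10],[0.6,7.1,-5.4,-2.8,0,0,-11],[0.6,7.9,-6,-2.8,0,0,-12],[0.6,8.5,-6.5,-2.8,0,0,-13]]]'
python3 - <<'E'
from h import *
st(); print(row([*door(.02,.207,.049),.36],leafyaw(.02)))
E
```

```text
clock: 1.3
tcp_pos: [0.5076, -0.205, 0.3595]
tool_rot: [-2.079, -2.355, 0.0]
ft_force: [0.7, -0.5, 1.7]
opening: 0.0564
grip_force: 0.0
t 1.3 p [ 0.5076 -0.205   0.3595] F [ 0.7 -0.5  1.7] op 0.0564 g 0.0 yaw 0.124
[ 5.81  5.   -0.01 -0.    0.   -2.05]
```

```bash
python3 -m jog '[[[0.6,0.7,0.6,0,0,0,-0.4],[0.6,1.4,1.2,0,0,0,-0.8],[0.6,2.1,1.8,0,0,0,-1.2],[0.6,2.8,2.4,0,0,0,-1.6],[0.6,3.5,3,0,0,0,-2.05],[0.6,4.2,3.6,0,0,0,-2.05],[0.6,4.9,4.2,0,0,0,-2.05],[0.6,5.5,4.7,0,0,0,-2.05],[0.6,5.8,5,0,0,0,-2.05],[0.6,5.8,5,0,0,0,-2.05],[0.6,5.8,5,0,0,0,-2.05]]]'
python3 - <<'E'
from h import *
s=st(); f=viewer.grab_frame("wrist"); cv2.imwrite("pics/w1.png",cv2.cvtColor(f,cv2.COLOR_RGB2BGR))
c=viewer.calibration("wrist"); T=np.eye(4); T[:3,:3]=R.from_rotvec(s["tool_rot"]).as_matrix(); T[:3,3]=s["tcp_pos"]
M=np.linalg.inv(T@c["hand_eye"])
for nm,p in [("bartop0",[*door(0,.207,.049),.263]),("bartop.05",[*door(.05,.207,.049),.263]),("free outer0",[*door(0,.23,.014),.265]),("free outer.05",[*door(.05,.23,.014),.265]),("front corner",[*cw(-.1,-.115),.27])]:
    q=M@np.r_[p,1]; q=c["intrinsics"]@q[:3]; print(nm,q[:2]/q[2])
E
```

```text
clock: 2.4
tcp_pos: [0.7202, 0.1111, 0.3587]
tool_rot: [-1.819, -2.56, 0.001]
ft_force: [-0.2, -1.7, 1.0]
opening: 0.0561
grip_force: 0.0
t 2.4 p [0.7202 0.1111 0.3587] F [-0.2 -1.7  1. ] op 0.0561 g 0.0 yaw 0.336
bartop0 [277.23627621 207.13462491]
bartop.05 [274.10970604 219.72393796]
free outer0 [306.94708874 162.16972   ]
free outer.05 [305.62857548 177.33378941]
front corner [307.53472972 143.90024031]
```

View pics/w1.png

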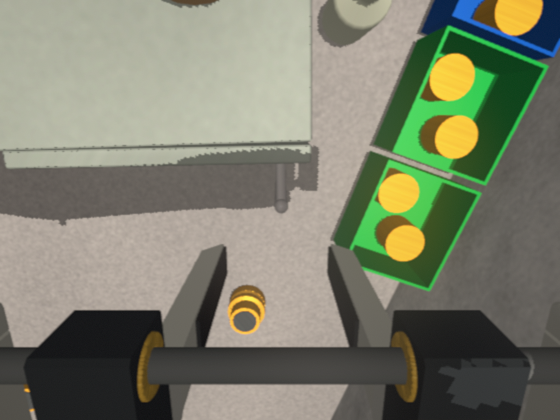

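The wrist picture shows the bar's top at (281,206), 4 px right of where my model puts it, and the door shut. So I shift the model 2.8 mm along the leaf.

```bash
sed -i 's/^V=.*/V=[0.5834,0.2267,1.930]/' h.py; python3 - <<'E'
from h import *
print(row([*door(0,.207,.049),.238],leafyaw(0)))
E
```

```text
[ 0.16  0.1   2.42 -0.01  0.   -0.24]
```

```bash
python3 -m jog '[[[0.6,0.16,0.1,0.3,0,0,-0.24],[0.6,0.16,0.1,0.7,0,0,-0.24],[0.6,0.16,0.1,1.1,0,0,-0.24],[0.6,0.16,0.1,1.5,0,0,-0.24],[0.6,0.16,0.1,1.9,0,0,-0.24],[0.6,0.16,0.1,2.2,0,0,-0.24],[0.6,0.16,0.1,2.42,0,0,-0.24],[0.6,0.16,0.1,2.42,0,0,-0.24]]]'
python3 -m jog '[[[0,0,0,0,0,0,0],[0,0,0,0,0,0,0],[0,0,0,0,0,0,0],[0,0,0,0,0,0,0],[0,0,0,0,0,0,0],[0,0,0,0,0,0,0]]]'
python3 - <<'E'
from h import *
s=st(); h=cw(-.1,.115); d=s["tcp_pos"][:2]-h; print(np.hypot(*d), np.hypot(.207,.049))
for th in (.05,.1,.15,.2,.25,.28): print(th,row([*door(th,.207,.049),.238],leafyaw(th)))
E
```

```text
clock: 3.25
tcp_pos: [0.7217, 0.1198, 0.2369]
tool_rot: [-1.787, -2.582, 0.002]
ft_force: [-0.1, 0.6, 0.1]
opening: 0.0566
grip_force: 0.0
clock: 3.85
tcp_pos: [0.7213, 0.1201, 0.2385]
tool_rot: [-1.787, -2.582, 0.003]
ft_force: [-29.6, -4.1, 17.9]
opening: 0.0119
grip_force: 13.9
t 3.85 p [0.7213 0.1201 0.2385] F [-29.6  -4.1  17.9] op 0.0119 g 13.9 yaw 0.36
0.21218939972674294 0.21272047386182646
0.05 [-0.22 -0.05  0.01 -0.02 -0.    0.49]
0.1 [-0.42 -0.11  0.01 -0.02 -0.    0.96]
0.15 [-0.62 -0.19  0.01 -0.02 -0.    1.44]
0.2 [-0.82 -0.27  0.01 -0.02 -0.    1.92]
0.25 [-1.01 -0.36  0.01 -0.02 -0.    2.4 ]
0.28 [-1.12 -0.43  0.01 -0.02 -0.    2.68]
```

```bash
python3 -m jog '[[[0,0,-0.03,0,0,0,0],[0,0,-0.03,0,0,0,0],[0,0,-0.03,0,0,0,0]]]'
```

```text
clock: 4.15
tcp_pos: [0.7205, 0.1198, 0.2386]
tool_rot: [-1.787, -2.583, 0.001]
ft_force: [-6.1, -0.1, 3.6]
opening: 0.0103
grip_force: 30.0
```

```bash
python3 -m jog '[[[0,-0.1,-0.03,0,0,0,0.24],[0,-0.21,-0.06,0,0,0,0.48],[0,-0.31,-0.09,0,0,0,0.72],[0,-0.41,-0.12,0,0,0,0.96],[0,-0.51,-0.15,0,0,0,1.2],[0,-0.61,-0.19,0,0,0,1.44],[0,-0.71,-0.23,0,0,0,1.68],[0,-0.81,-0.27,0,0,0,1.91],[0,-0.81,-0.27,0,0,0,1.91]]]'
python3 - <<'E'
from h import *
s=st()
for th in (.2,.22,.23,.24,.25,.26,.27,.28): print(th,row([*door(th,.207,.049),s["tcp_pos"][2]],leafyaw(th)))
E
```

```text
clock: 5.05
tcp_pos: [0.7218, 0.0758, 0.2386]
tool_rot: [-2.04, -2.388, 0.003]
ft_force: [-10.8, 0.1, 6.4]
opening: 0.0104
grip_force: 30.0
t 5.05 p [0.7218 0.0758 0.2386] F [-10.8   0.1   6.4] op 0.0104 g 30.0 yaw 0.157
0.2 [ 0.02  0.03 -0.   -0.02  0.   -0.02]
0.22 [-0.06  0.01 -0.   -0.02  0.    0.17]
0.23 [-0.1  -0.    0.   -0.02  0.    0.26]
0.24 [-0.14 -0.01  0.   -0.02  0.    0.36]
0.25 [-0.18 -0.02  0.   -0.02  0.    0.46]
0.26 [-0.23 -0.04  0.   -0.02  0.    0.55]
0.27 [-0.27 -0.05  0.   -0.02  0.    0.65]
0.28 [-0.31 -0.06  0.   -0.02  0.    0.74]
```

```bash
python3 -m jog '[[[0,-0.04,-0.015,0,0,0,0.1],[0,-0.08,-0.022,0,0,0,0.2],[0,-0.11,-0.027,0,0,0,0.28],[0,-0.11,-0.027,0,0,0,0.28]]]'
python3 -m jog '[[[0,-0.02,-0.004,0,0,0,0.05],[0,-0.02,-0.004,0,0,0,0.05]]]'; python3 -c "
from h import *
st()"
```

```text
clock: 5.45
tcp_pos: [0.7213, 0.0709, 0.2386]
tool_rot: [-2.073, -2.359, 0.002]
ft_force: [-10.5, 1.6, 6.1]
opening: 0.0104
grip_force: 30.0
clock: 5.65
tcp_pos: [0.7213, 0.0701, 0.2386]
tool_rot: [-2.079, -2.354, 0.002]
ft_force: [-10.0, 0.9, 6.1]
opening: 0.0107
grip_force: 30.0
t 5.65 p [0.7213 0.0701 0.2386] F [-10.    0.9   6.1] op 0.0107 g 30.0 yaw 0.124
```

```bash
python3 -m jog '[[[0,-0.02,-0.01,0,0,0,0.05],[0,-0.02,-0.01,0,0,0,0.05]]]' | grep -E "tcp|force"
python3 -m jog '[[[0,-0.02,-0.006,0,0,0,0.05],[0,-0.02,-0.006,0,0,0,0.05]]]'| grep -E "tcp|force"
```

```text
tcp_pos: [0.7212, 0.0698, 0.2386]
ft_force: [-7.6, 4.3, 3.7]
grip_force: 30.0
tcp_pos: [0.7212, 0.0696, 0.2386]
ft_force: [-5.2, 7.8, 2.6]
grip_force: 30.0
```

```bash
python3 -m jog '[[[0,-0.02,-0.004,0,0,0,0.05],[0,-0.02,-0.004,0,0,0,0.05]]]'| grep -E "tcp|force"
```

```text
tcp_pos: [0.7212, 0.0694, 0.2386]
ft_force: [-4.2, 10.9, 2.2]
grip_force: 30.0
```

The door has met the catch at about 0.235 rad (11 N, no more travel). I ease it back a touch, let go and rise.

```bash
python3 -m jog '[[[0,0.04,0.01,0,0,0,-0.1],[0,0.06,0.015,0,0,0,-0.15],[0,0.06,0.015,0,0,0,-0.15],[0.5,0.06,0.015,0,0,0,-0.15],[0.5,0.06,0.015,0,0,0,-0.15],[0.5,0.06,0.015,0,0,0,-0.15],[0.5,0.06,0.015,0,0,0,-0.15],[0.5,0.06,0.015,-0.5,0,0,-0.15],[0.5,0.06,0.015,-1.3,0,0,-0.15],[0.5,0.06,0.015,-2.2,0,0,-0.15],[0.5,0.06,0.015,-2.4,0,0,-0.15],[0.5,0.06,0.015,-2.4,0,0,-0.15]]]'
python3 - <<'E'
from h import *
s=st(); f=viewer.grab_frame("wrist"); g=cv2.cvtColor(f,cv2.COLOR_RGB2BGR); cv2.imwrite("pics/w2f.png",g)
cv2.imwrite("pics/w2.png",cv2.resize(g[60:240,150:390],None,fx=3.2,fy=3.2,interpolation=cv2.INTER_CUBIC))
c=viewer.calibration("wrist"); T=np.eye(4); T[:3,:3]=R.from_rotvec(s["tool_rot"]).as_matrix(); T[:3,3]=s["tcp_pos"]
M=np.linalg.inv(T@c["hand_eye"])
for nm,p in [("bartop",[*door(.23,.207,.049),.263]),("free outer",[*door(.23,.23,.014),.265]),("free inner",[*door(.23,.23,0),.265]),("front corner",[*cw(-.1,-.115),.27]),("ridge",[*door(.23,.185,-.027),.232]),("barb",[*door(.23,.185,-.076),.247])]:
    q=M@np.r_[p,1]; q=c["intrinsics"]@q[:3]; q=q[:2]/q[2]; print(nm,q.round(1),((q-[150,60])*3.2).round())
E
```

```text
clock: 7.45
tcp_pos: [0.7226, 0.0705, 0.3607]
tool_rot: [2.076, 2.354, 0.004]
ft_force: [0.0, 1.2, -0.6]
opening: 0.0472
grip_force: 0.0
t 7.45 p [0.7226 0.0705 0.3607] F [ 0.   1.2 -0.6] op 0.0472 g 0.0 yaw 0.125
bartop [274.6 215.4] [399. 497.]
free outer [304.7 172.1] [495. 359.]
free inner [305.  153.5] [496. 299.]
front corner [298.3  78.3] [474.  59.]
ridge [247.2 115.3] [311. 177.]
barb [243.7  46.8] [300. -42.]
```

View pics/w2.png

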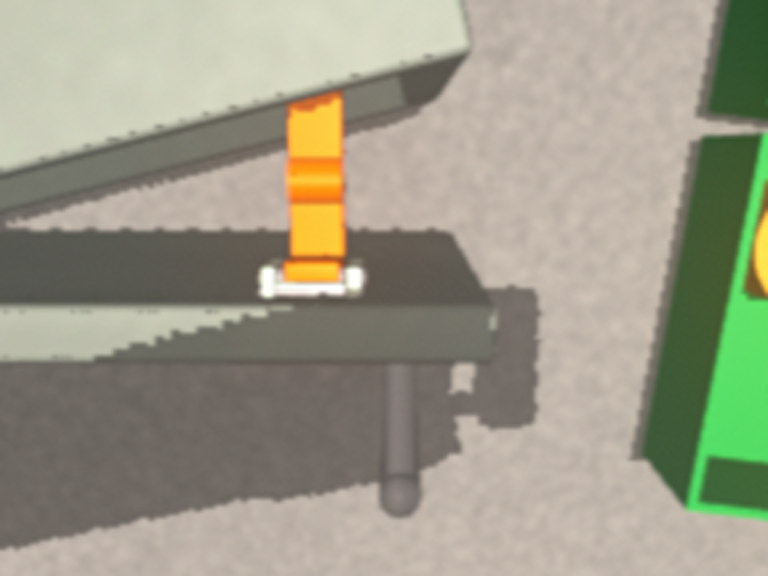

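The crop shows the orange hook: its ridge at crop (315,182), 1 mm from the model's (311,177), and the gap clear around it. I shut the fingers and go above it.

```bash
python3 - <<'E'
from h import *
print(row([*door(.236,.186,-.027),.31],leafyaw(.236)));print(row([*door(.236,.186,-.027),.264],leafyaw(.236)))
E
```

```text
[ 1.5  -0.41  0.97  0.01  0.    0.02]
[ 1.5  -0.41  1.89  0.01  0.    0.02]
```

```bash
python3 -m jog '[[[0,0.5,-0.1,0,0,0,0],[0,1,-0.3,0,0,0,0],[0,1.5,-0.41,0,0,0,0],[0,1.5,-0.41,0.3,0,0,0],[0,1.5,-0.41,0.6,0,0,0],[0,1.5,-0.41,0.97,0,0,0],[0,1.5,-0.41,1.2,0,0,0],[0,1.5,-0.41,1.4,0,0,0],[0,1.5,-0.41,1.6,0,0,0],[0,1.5,-0.41,1.75,0,0,0],[0,1.5,-0.41,1.85,0,0,0],[0,1.5,-0.41,1.85,0,0,0]]]'
python3 - <<'E'
from h import *
s=st(); print(row([*door(.236,.186,-.027),.264],leafyaw(.236)))
E
```

```text
clock: 8.7
tcp_pos: [0.692, 0.1421, 0.2655]
tool_rot: [-2.077, -2.356, 0.001]
ft_force: [-0.5, -0.6, -0.1]
opening: 0.0006
grip_force: 0.0
t 8.7 p [0.692  0.1421 0.2655] F [-0.5 -0.6 -0.1] op 0.0006 g 0.0 yaw 0.126
[ 0.    0.    0.03 -0.01 -0.    0.02]
```

```bash
for i in 1; do python3 -m jog '[[[0,0,0,0.03,0,0,0],[0,0,0,0.06,0,0,0],[0,0,0,0.06,0,0,0]]]'; python3 -m jog '[[[0,0,0,0.02,0,0,0],[0,0,0,0.04,0,0,0],[0,0,0,0.04,0,0,0]]]';python3 -m jog '[[[0,0,0,0.02,0,0,0],[0,0,0,0.04,0,0,0],[0,0,0,0.04,0,0,0]]]'; done | grep -E "tcp|ft_"
```

```text
tcp_pos: [0.6922, 0.1422, 0.2631]
ft_force: [0.6, -0.0, 0.5]
tcp_pos: [0.6921, 0.1422, 0.2609]
ft_force: [-0.5, 0.1, 0.5]
tcp_pos: [0.6921, 0.1422, 0.2588]
ft_force: [0.1, 0.7, 0.7]
```

```bash
for i in 1; do python3 -m jog '[[[0,0,0,0.02,0,0,0],[0,0,0,0.04,0,0,0],[0,0,0,0.04,0,0,0]]]'; python3 -m jog '[[[0,0,0,0.02,0,0,0],[0,0,0,0.04,0,0,0],[0,0,0,0.04,0,0,0]]]';python3 -m jog '[[[0,0,0,0.02,0,0,0],[0,0,0,0.04,0,0,0],[0,0,0,0.04,0,0,0]]]'; done | grep -E "tcp|ft_"
```

```text
tcp_pos: [0.6921, 0.1422, 0.2568]
ft_force: [0.8, -0.2, 0.2]
tcp_pos: [0.6921, 0.1422, 0.2548]
ft_force: [-0.7, 0.1, -0.5]
tcp_pos: [0.6921, 0.1421, 0.2528]
ft_force: [-0.3, -0.0, 0.2]
```

```bash
for i in 1; do python3 -m jog '[[[0,0,0,0.02,0,0,0],[0,0,0,0.04,0,0,0],[0,0,0,0.04,0,0,0]]]'; python3 -m jog '[[[0,0,0,0.02,0,0,0],[0,0,0,0.04,0,0,0],[0,0,0,0.04,0,0,0]]]'; done | grep -E "tcp|ft_"
```

```text
tcp_pos: [0.6921, 0.1422, 0.2508]
ft_force: [-0.0, 0.4, -0.2]
tcp_pos: [0.6921, 0.1422, 0.2488]
ft_force: [-0.1, 0.7, 0.4]
```

```bash
for i in 1; do python3 -m jog '[[[0,0,0,0.02,0,0,0],[0,0,0,0.04,0,0,0],[0,0,0,0.04,0,0,0]]]'; python3 -m jog '[[[0,0,0,0.02,0,0,0],[0,0,0,0.04,0,0,0],[0,0,0,0.04,0,0,0]]]'; done | grep -E "tcp|ft_"
```

```text
tcp_pos: [0.6921, 0.1422, 0.2468]
ft_force: [0.2, 0.9, -0.1]
tcp_pos: [0.6922, 0.1422, 0.245]
ft_force: [0.7, 0.3, 0.1]
```

```bash
for i in 1; do python3 -m jog '[[[0,0,0,0.02,0,0,0],[0,0,0,0.04,0,0,0],[0,0,0,0.04,0,0,0]]]'; python3 -m jog '[[[0,0,0,0.02,0,0,0],[0,0,0,0.04,0,0,0],[0,0,0,0.04,0,0,0]]]'; done | grep -E "tcp|ft_"
```

```text
tcp_pos: [0.6922, 0.1421, 0.2432]
ft_force: [-1.6, -1.2, 5.5]
tcp_pos: [0.6921, 0.1422, 0.2413]
ft_force: [-2.0, -0.7, 7.1]
```

Contact with the ridge is felt at TCP z about 0.244. I press to about 5 mm, then carry the door outward along the arc.

```bash
python3 -m jog '[[[0,0,0,0.02,0,0,0],[0,0,0,0.046,0,0,0],[0,0,0,0.046,0,0,0]]]'
python3 - <<'E'
from h import *
s=st()
for th in (.236,.27,.3,.34,.38,.42,.46): print(th,row([*door(th,.186,-.027),s["tcp_pos"][2]],leafyaw(th)))
E
```

```text
clock: 12.6
tcp_pos: [0.692, 0.1422, 0.2392]
tool_rot: [2.078, 2.356, -0.0]
ft_force: [-4.2, -1.4, 9.6]
opening: 0.0011
grip_force: 4.8
t 12.6 p [0.692  0.1422 0.2392] F [-4.2 -1.4  9.6] op 0.0011 g 4.8 yaw 0.125
0.236 [ 0.    0.   -0.   -0.    0.    0.02]
0.27 [-0.12  0.02  0.   -0.    0.    0.35]
0.3 [-0.24  0.03  0.   -0.    0.    0.63]
0.34 [-0.39  0.04  0.   -0.    0.    1.01]
0.38 [-0.54  0.04  0.   -0.    0.    1.4 ]
0.42 [-0.69  0.04  0.   -0.    0.    1.78]
0.46 [-0.84  0.03  0.   -0.    0.    2.16]
```

```bash
python3 -m jog '[[[0,-0.03,0.005,0,0,0,0.08],[0,-0.06,0.01,0,0,0,0.17],[0,-0.09,0.015,0,0,0,0.26],[0,-0.12,0.02,0,0,0,0.35],[0,-0.12,0.02,0,0,0,0.35]]]'
python3 - <<'E'
from h import *
s=st(); g=cv2.cvtColor(viewer.grab_frame("wrist"),cv2.COLOR_RGB2BGR); cv2.imwrite("pics/w3.png",g)
E
```

```text
clock: 13.1
tcp_pos: [0.6936, 0.1364, 0.2393]
tool_rot: [-2.121, -2.317, 0.0]
ft_force: [-5.4, -1.5, 10.9]
opening: 0.0002
grip_force: 5.0
t 13.1 p [0.6936 0.1364 0.2393] F [-5.4 -1.5 10.9] op 0.0002 g 5.0 yaw 0.089
```

View pics/w3.png

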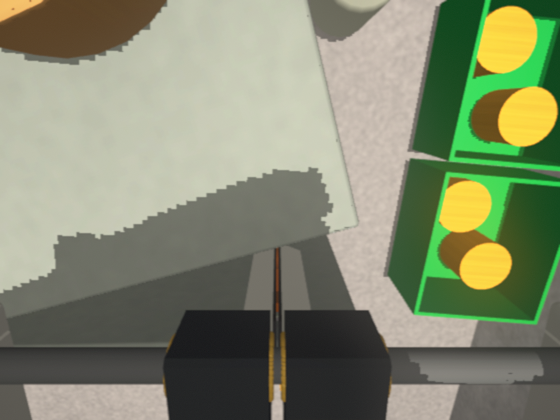

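```bash
python3 -m jog '[[[0,-0.03,0.002,0,0,0,0.07],[0,-0.06,0.005,0,0,0,0.15],[0,-0.09,0.007,0,0,0,0.22],[0,-0.12,0.01,0,0,0,0.3],[0,-0.12,0.01,0,0,0,0.3]]]' | grep -E "tcp|ft_"
python3 -m jog '[[[0,-0.03,0.002,0,0,0,0.07],[0,-0.06,0.005,0,0,0,0.15],[0,-0.09,0.007,0,0,0,0.22],[0,-0.12,0.01,0,0,0,0.3],[0,-0.12,0.01,0,0,0,0.3]]]' | grep -E "tcp|ft_"
python3 - <<'E'
from h import *
g=cv2.cvtColor(viewer.grab_frame("top"),cv2.COLOR_RGB2BGR)
cv2.imwrite("pics/t4.png",cv2.resize(g[150:270,170:310],None,fx=5,fy=5,interpolation=cv2.INTER_CUBIC))
for th in (.236,.3,.34):print(th,((proj("top",[[*door(th,.23,.014),.265],[*door(th,.207,.049),.263]])-[170,150])*5).round())
E
```

```text
tcp_pos: [0.6948, 0.1305, 0.2393]
ft_force: [-3.9, -1.1, 9.9]
tcp_pos: [0.6959, 0.1246, 0.2394]
ft_force: [-2.9, -1.3, 9.1]
0.236 [[361.  74.]
 [423. 106.]]
0.3 [[385.  74.]
 [446. 110.]]
0.34 [[401.  74.]
 [460. 113.]]
```

View pics/t4.png

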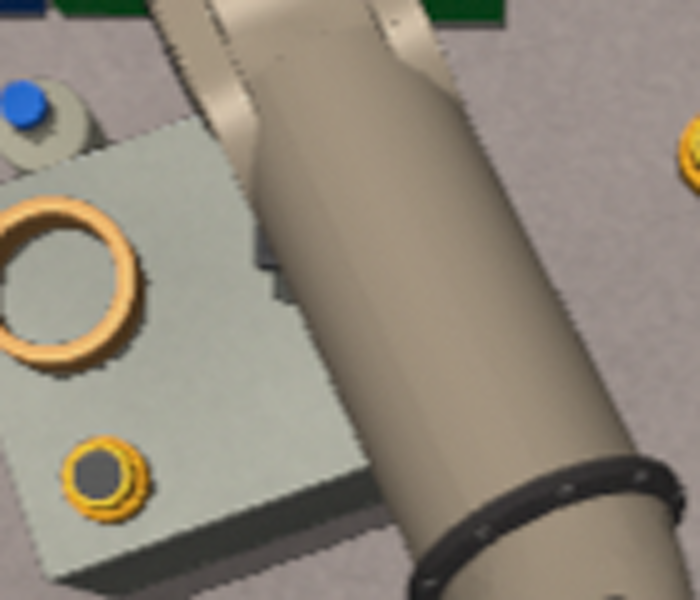

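The arm hides the door, but the finger has gone 18 mm with steady force and without meeting the inner face, so the door is coming with it. I carry on past 0.38 to about 0.45.

```bash
python3 -m jog '[[[0,-0.04,0.002,0,0,0,0.1],[0,-0.08,0.004,0,0,0,0.2],[0,-0.12,0.006,0,0,0,0.3],[0,-0.16,0.007,0,0,0,0.4],[0,-0.2,0.008,0,0,0,0.5],[0,-0.24,0.008,0,0,0,0.6],[0,-0.24,0.008,0,0,0,0.6]]]' | grep -E "tcp|ft_"
python3 -m jog '[[[0,-0.04,0,0,0,0,0.1],[0,-0.08,0,0,0,0,0.2],[0,-0.12,-0.001,0,0,0,0.3],[0,-0.16,-0.002,0,0,0,0.4],[0,-0.2,-0.005,0,0,0,0.5],[0,-0.24,-0.01,0,0,0,0.6],[0,-0.24,-0.01,0,0,0,0.6]]]' | grep -E "tcp|ft_"
python3 -c "
from h import *
s=st()
for th in (.4,.44,.48): print(th, row([*door(th,.186,-.027),s['tcp_pos'][2]],leafyaw(th)))"
```

```text
tcp_pos: [0.6973, 0.1126, 0.2397]
ft_force: [0.0, -0.7, 9.0]
tcp_pos: [0.6969, 0.1005, 0.2399]
ft_force: [4.6, 0.1, 8.4]
t 15.6 p [0.6969 0.1005 0.2399] F [4.6 0.1 8.4] op 0.0002 g 4.0 yaw -0.1
0.4 [ 0.23 -0.01  0.    0.03 -0.01 -0.57]
0.44 [ 0.08  0.02  0.    0.03 -0.01 -0.19]
0.48 [-0.07  0.04  0.    0.03 -0.01  0.19]
```

```bash
python3 -m jog '[[[0,0,0,-0.1,0,0,0],[0,0,0,-0.4,0,0,0],[0,0,0,-0.9,0,0,0],[0,0,0,-1.5,0,0,0],[0,0,0,-2.1,0,0,0],[0,-0.5,0,-2.4,0,0,0],[0,-1.3,0,-2.4,0,0,0],[0,-1.3,0,-2.4,0,0,0]]]' | grep -E "tcp|ft_"
python3 - <<'E'
from h import *
s=st(); g=cv2.cvtColor(viewer.grab_frame("wrist"),cv2.COLOR_RGB2BGR); cv2.imwrite("pics/w5.png",g)
c=viewer.calibration("wrist"); T=np.eye(4); T[:3,:3]=R.from_rotvec(s["tool_rot"]).as_matrix(); T[:3,3]=s["tcp_pos"]
M=np.linalg.inv(T@c["hand_eye"])
for th in (.24,.42,.44,.46,.48):
  for nm,p in [("bartop",[*door(th,.207,.049),.263]),("free inner",[*door(th,.23,0),.265]),("ridge",[*door(th,.185,-.027),.23])]:
    q=M@np.r_[p,1]; q=c["intrinsics"]@q[:3]; q=q[:2]/q[2]; print(th,nm,q.round(1))
E
```

```text
tcp_pos: [0.6891, 0.0298, 0.36]
ft_force: [-0.2, 0.3, -0.3]
t 16.4 p [0.6891 0.0298 0.36  ] F [-0.2  0.3 -0.3] op 0.0008 g 0.0 yaw -0.106
0.24 bartop [313.5 162.9]
0.24 free inner [332.2  88.9]
0.24 ridge [263.2  69.1]
0.42 bartop [307.3 211.1]
0.42 free inner [337.2 147.3]
0.42 ridge [275.  111.5]
0.44 bartop [306.1 216.1]
0.44 free inner [337.2 153.5]
0.44 ridge [275.9 116.2]
0.46 bartop [304.8 221.1]
0.46 free inner [336.9 159.7]
0.46 ridge [276.6 120.8]
0.48 bartop [303.5 226. ]
0.48 free inner [336.6 165.8]
0.48 ridge [277.2 125.5]
```

View pics/w5.png

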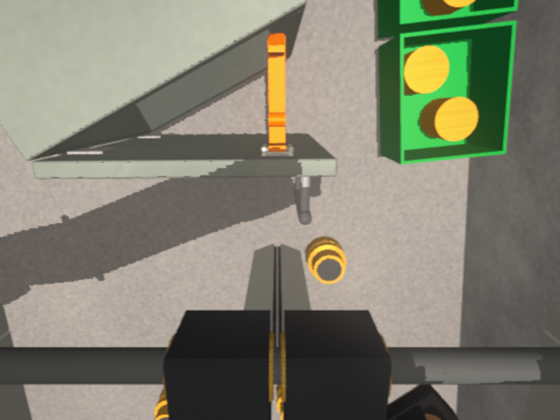

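The picture shows the door at about 0.455 (bar top at (304,221)) with the barb, near (277,38), clear of the keep. I go behind the leaf at 135 mm from the hinge and push it open.

```bash
python3 - <<'E'
from h import *
s=monitor.read_state()
for z in(.36,.258): print(row([*door(.46,.135,-.03),z],leafyaw(.46)))
E
```

```text
[ 1.43 -0.97 -0.01  0.    0.01 -0.03]
[ 1.43 -0.97  2.03  0.    0.01 -0.03]
```

```bash
python3 -m jog '[[[0,0.7,-0.5,0,0,0,0],[0,1.43,-0.97,0,0,0,0],[0,1.43,-0.97,0,0,0,0],[0,1.43,-0.97,0.5,0,0,0],[0,1.43,-0.97,1,0,0,0],[0,1.43,-0.97,1.4,0,0,0],[0,1.43,-0.97,1.7,0,0,0],[0,1.43,-0.97,1.9,0,0,0],[0,1.43,-0.97,2.03,0,0,0],[0,1.43,-0.97,2.03,0,0,0]]]' | grep -E "tcp|ft_"
python3 - <<'E'
from h import *
s=st()
for th in np.arange(.46,1.1,.08): print(round(th,2),row([*door(th,.135,-.009),.258],leafyaw(th)))
E
```

```text
tcp_pos: [0.6478, 0.1119, 0.2568]
ft_force: [-0.3, 0.9, 0.5]
t 17.45 p [0.6478 0.1119 0.2568] F [-0.3  0.9  0.5] op 0.0007 g 0.0 yaw -0.099
0.46 [-0.48  0.01 -0.02 -0.01  0.    0.01]
0.54 [-0.7   0.02 -0.02 -0.01  0.    0.78]
0.62 [-0.91  0.01 -0.02 -0.01  0.    1.54]
0.7 [-1.13 -0.02 -0.02 -0.01  0.    2.3 ]
0.78 [-1.34 -0.07 -0.02 -0.01  0.    3.07]
0.86 [-1.54 -0.13 -0.02 -0.01  0.    3.83]
0.94 [-1.75 -0.21 -0.02 -0.01  0.    4.6 ]
1.02 [-1.94 -0.31 -0.02 -0.01  0.    5.36]
1.1 [-2.13 -0.42 -0.02 -0.01  0.    6.12]
```

```bash
python3 -m jog '[[[0,-0.24,0.01,0,0,0,0],[0,-0.4,0.01,0,0,0,0],[0,-0.5,0.01,0,0,0,0.05],[0,-0.6,0.015,0,0,0,0.4],[0,-0.7,0.02,0,0,0,0.78],[0,-0.8,0.015,0,0,0,1.16],[0,-0.91,0.01,0,0,0,1.54],[0,-1.02,-0.005,0,0,0,1.92],[0,-1.13,-0.02,0,0,0,2.3],[0,-1.24,-0.045,0,0,0,2.7],[0,-1.34,-0.07,0,0,0,3.07],[0,-1.44,-0.1,0,0,0,3.45]]]' | grep -E "tcp|ft_"
python3 - <<'E'
from h import *
s=st()
for th in np.arange(.82,1.6,.06): print(round(th,2),row([*door(th,.135,-.009),.258],leafyaw(th)))
E
```

```text
tcp_pos: [0.6357, 0.0402, 0.2572]
ft_force: [1.2, 0.5, 0.4]
t 18.65 p [0.6357 0.0402 0.2572] F [1.2 0.5 0.4] op 0.0006 g 0.6 yaw -0.464
0.82 [ 0.01 -0.   -0.02  0.   -0.   -0.03]
0.88 [-0.15  0.   -0.02  0.   -0.    0.54]
0.94 [-0.32  0.   -0.02  0.   -0.    1.11]
1.0 [-0.48 -0.01 -0.02  0.   -0.    1.69]
1.06 [-0.64 -0.03 -0.02  0.   -0.    2.26]
1.12 [-0.8  -0.07 -0.02  0.   -0.    2.83]
1.18 [-0.95 -0.11 -0.02  0.   -0.    3.41]
1.24 [-1.11 -0.16 -0.02  0.   -0.    3.98]
1.3 [-1.26 -0.22 -0.02  0.   -0.    4.55]
1.36 [-1.41 -0.29 -0.02  0.   -0.    5.12]
1.42 [-1.55 -0.37 -0.02  0.   -0.    5.7 ]
1.48 [-1.69 -0.45 -0.02  0.   -0.    6.27]
1.54 [-1.82 -0.55 -0.02  0.   -0.    6.84]
1.6 [-1.94 -0.65 -0.02  0.   -0.    7.42]
```

```bash
python3 -m jog '[[[0,-0.15,0,0,0,0,0.54],[0,-0.32,0,0,0,0,1.11],[0,-0.48,-0.01,0,0,0,1.69],[0,-0.64,-0.03,0,0,0,2.26],[0,-0.8,-0.07,0,0,0,2.83],[0,-0.95,-0.11,0,0,0,3.41],[0,-1.11,-0.16,0,0,0,3.98],[0,-1.26,-0.22,0,0,0,4.55],[0,-1.36,-0.26,0,0,0,4.9],[0,-1.41,-0.29,0,0,0,5.12],[0,-1.46,-0.31,0,0,0,5.3],[0,-1.46,-0.31,0,0,0,5.3]]]' | grep -E "tcp|ft_"
python3 - <<'E'
from h import *
s=st()
for th in np.arange(1.38,1.6,.04): print(round(th,2),row([*door(th,.135,-.009),.258],leafyaw(th)))
E
```

```text
tcp_pos: [0.5893, -0.018, 0.2572]
ft_force: [0.7, -0.5, 0.6]
t 19.85 p [ 0.5893 -0.018   0.2572] F [ 0.7 -0.5  0.6] op 0.0006 g 0.0 yaw -1.016
1.38 [ 0.   -0.01 -0.02 -0.    0.    0.04]
1.42 [-0.11 -0.   -0.02 -0.    0.    0.42]
1.46 [-0.22 -0.   -0.02 -0.    0.    0.81]
1.5 [-0.32 -0.   -0.02 -0.    0.    1.19]
1.54 [-0.43 -0.01 -0.02 -0.    0.    1.57]
1.58 [-0.54 -0.03 -0.02 -0.    0.    1.95]
```

Next, the last stretch slowly to about 1.57, then back off, lift and look.

```bash
python3 -m jog '[[[0,-0.06,0,0,0,0,0.2],[0,-0.12,0,0,0,0,0.4],[0,-0.18,0,0,0,0,0.6],[0,-0.24,0,0,0,0,0.8],[0,-0.3,0,0,0,0,1],[0,-0.35,0,0,0,0,1.2],[0,-0.39,0,0,0,0,1.4],[0,-0.43,-0.01,0,0,0,1.57],[0,-0.47,-0.015,0,0,0,1.7],[0,-0.5,-0.02,0,0,0,1.85],[0,-0.5,-0.02,0,0,0,1.85]]]' | grep -E "tcp|ft_"
python3 -m jog '[[[0,0.1,0,0,0,0,0],[0,0.3,0,0,0,0,0],[0,0.3,0,-0.5,0,0,0],[0,0.3,0,-1.2,0,0,0],[0,0.3,0,-2,0,0,0],[0,0.3,0,-2.8,0,0,0],[0,-0.5,-0.3,-3,0,0,0],[0,-1.2,-0.3,-3,0,0,0],[0,-2,-0.3,-3,0,0,0],[0,-2.7,-0.3,-3,0,0,0],[0,-2.7,-0.3,-3,0,0,0]]]' | grep -E "tcp|ft_"
python3 - <<'E'
from h import *
s=st(); g=cv2.cvtColor(viewer.grab_frame("wrist"),cv2.COLOR_RGB2BGR); cv2.imwrite("pics/w6.png",g)
c=viewer.calibration("wrist"); T=np.eye(4); T[:3,:3]=R.from_rotvec(s["tool_rot"]).as_matrix(); T[:3,3]=s["tcp_pos"]
M=np.linalg.inv(T@c["hand_eye"])
for th in (1.5,1.57,1.64):
  for nm,p in [("bartop",[*door(th,.207,.049),.263]),("free inner",[*door(th,.23,0),.265]),("hinge",[*door(th,0,0),.265])]:
    q=M@np.r_[p,1]; q=c["intrinsics"]@q[:3]; q=q[:2]/q[2]; print(th,nm,q.round(1))
E
```

```text
tcp_pos: [0.5674, -0.0303, 0.2572]
ft_force: [0.1, -0.7, -0.4]
tcp_pos: [0.4339, -0.0652, 0.4082]
ft_force: [-0.4, -0.1, 0.6]
t 22.05 p [ 0.4339 -0.0652  0.4082] F [-0.4 -0.1  0.6] op 0.0002 g 0.0 yaw -1.212
1.5 bartop [382.2  94.8]
1.5 free inner [412.5  28.5]
1.5 hinge [129.   50.5]
1.57 bartop [377.4 112.6]
1.57 free inner [411.1  50.3]
1.57 hinge [129.   50.5]
1.64 bartop [371.6 129.7]
1.64 free inner [408.3  71.4]
1.64 hinge [129.   50.5]
```

View pics/w6.png

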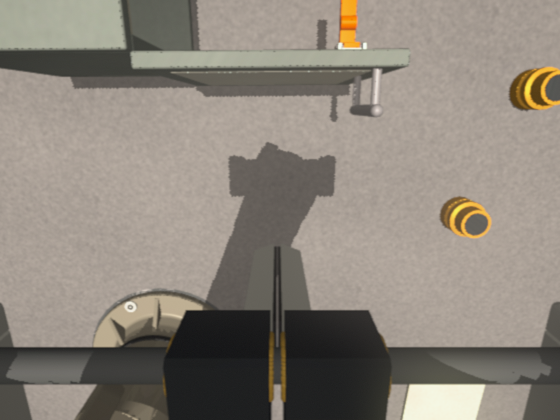

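The door stands at about 1.57: bar top at (376,111) against a predicted (377,113). Its hook is intact and the robot is clear.

```bash
python3 -c "
from rig import ticket
print(ticket.finish_job())"
```

```text
the job is handed in; nothing more can be done
None
```

The cupboard door now stands square to the cupboard, at about 1.57 rad. I pressed the catch with about 11 N at most and it looks intact. No bystander was touched as far as I could tell, and the job was handed in at about 22 s with the robot clear of everything.

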